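# Take the drilling template off its studs and lay it on the next board

### The arm

A 7-joint arm with a two-finger parallel gripper is mounted at the origin on a cart in front of the work surface, level with it; the furniture and walls round the work are solid. World frame = base frame: x ahead of the robot, y to its left, z up, the work surface at z = 0. Lengths are in m, angles in rad, forces in N, time in s.
With the tool pointing down it reaches from about 0.425 to 1.025 m from the base axis. Payload 9.4 kg.
Tool frame: the origin (TCP) lies on the front face of the gripper's body, between the roots of the fingers; the fingertips stand 84 mm ahead of it and the grasp point (between the pads) lies 65 mm ahead of it; z points along the fingers, y is the line along which they close (so a half turn about z gives the same grasp; the last joint's range is limited). The gripper opens to 93 mm and grips with 3 to 60 N. Pads are 15 mm wide; open, the fingers measure 128 mm over their backs; the gripper's body (75 mm by 188 mm) begins 65 mm behind the grasp point.
Start: joints at [1.07, 0.599, -0.003, 1.599, 0.002, 0.943, -0.08], TCP at [0.298, -0.661, 0.303] pointing down, gripper open.
Joint ranges: [-2.57, 2.57], [-0.35, 1.97], [-1.29, 1.29], [0.11, 2.56], [-1.05, 4.19], [0.11, 1.86], [-2.63, 2.63]. Speed limits (rad/s): [2.22, 2.22, 3.01, 3.01, 3.14, 3.14, 3.14].

### API

Orientations are given as a rotation vector (axis times angle).
In Python, from plant import env gives the robot as it stands. The module is installed in compiled form; this text tells all that it offers.
- The arm moves only by the shell command python3 -m handwheel 'ROWS' [OPENING] [FORCE]. ROWS is a JSON object of lists of equal length, an entry for each row: "dp": the shift along the tool's x, y, z in m, a list of three; "turn": the turn about the tool's z in rad. A call has 1 to 12 rows; each row shifts and turns the commanded pose from where the row before left it, along the tool's axes as they then stand; what a row does not reach is not made up. A row lasts 1/10 s, in which the tool goes at most 50 mm and 8.59 degrees, less where a joint would pass 70% of its speed; a pose out of reach is approached as far as the arm can. A call is refused whole if a number of a shift passes 0.05 or a number of a turn 0.15, either way. A call with a gripper value outside its range is refused whole. OPENING is the opening, from 0 (shut) to 1 (fully open), set as the call begins (- or left out, the last holds). The fingers move at their own pace and stop on an object; FORCE is the grip in N (left out, the last holds). Time passes only in rows, so rows that do not move let the fingers close. It gives the time, the measured TCP pose, the force, the opening and the grip force at its end, in the units of the state.
- env.sense(): the state, without advancing time (a new reading comes with each control period).
- env.snapshot(name): name is "scene" or "top"; returns the picture (480x640x3 uint8, red, green, blue); there is no depth.
- env.camera_model(name): a dict with "vertical_fov" (degrees; the focal length in pixels is half the picture's height over the tangent of half this angle, whatever the lens; pixels are square), "cx", "cy" (the principal point, pixels), "cam_to_world" (4x4, takes a point from camera to world coordinates). Camera axes: x right, y up, looking along -z (the intrinsics and any distortion apply to the point x, -y, -z); pixel columns grow to the right and rows downward; lengths in m; the calibration is good to about 2 mm. A picture is of the moment at which its call begins. camera_model takes no time and is no camera call.
- env.hand_in(): hands the job in; it is judged then, once.
The state is a dict: "t": time; "joints": joint angles; "joint_velocities": joint speeds; "joint_torque": joint torques, N m; "tool_pos": TCP position; "tool_rot": TCP orientation; "contact_force": force on the tool from outside, world axes, zero at the start; "torque": the same for the moment, N m; "grip_width": finger opening in m; "grip_force": force on a finger pad.
Only numpy, scipy, OpenCV 4.12 (cv2) and the standard library are available. Lean on these libraries where they do the work, as an engineer would, in place of code of your own. Each camera call takes 0.05 s, during which the arm holds its last target. There are 200 camera calls.

### The job

The blank in the sloping drilling stand is done. Free the aluminium drilling template that hangs over it: slide it up the slope along its keyhole slots until the stud heads stand in the wide ends, lift it straight off, and set it down - not dropped - flat and grip uppermost in the middle of the top board of the pile beside the stand, its long edges along the board's long edges. Leave the other things on the bench where they are.

Things in the scene. Friction and masses are not known exactly. Their poses are not given: they have to be found in the camera images.
- template_grip (a point): Template: bare aluminium plate 200 x 100 x 8 mm, 0.3-0.6 kg, with a beech grip bar across the middle of its upper face: 100 mm long (y), 24 thick (x), 24 high. Point: the bar's centre, over the plate's middle, 20 mm above its underside, 12 above its upper face. Axes: z out of the grip side, y lengthwise, x up the slope as it hangs. Drill bushes, 3 mm proud, at x = +-22, y = +-48 mm.
- keyhole_l (a point): Centre of the wide end of the keyhole at the template's y = +82 mm, x = -16 mm, half-way through the plate (16 mm below template_grip along its z). The wide end is a round opening 23 mm across; from it a slot 8 mm wide runs in the template's +x (up the slope) and ends 34 mm from this point. Axes as template_grip.
- keyhole_r (a point): The same for the other keyhole, at the template's y = -82 mm.
- stand: Fixed plywood drilling stand, 205 x 240 mm. Origin: middle of its underside, z vertical. Its bed slopes 15 degrees up towards its +x; upper face 60 mm above the origin at the middle. On it a dark blank 120 x 117 x 18 mm stays in its nest, and the template rests on that, hung on two studs by its slots' narrow upper ends. Friction holds the template wherever it is left on the slope.
- stud_l (a point): Headed stud at the stand's +y side, square to the bed: neck 6 mm, head 14 mm across, underside 5.5 and top 11.5 mm above this point, which is on its axis level with the middle of the plate. The template must go about 30 mm up the slope to bring keyhole_l to it; no stop, 8 mm too far and the wide end's edge meets the neck. The head passes with this point within 4 mm of keyhole_l. Axes as stand.
- stud_r (a point): The other stud, at the stand's -y side; goes with keyhole_r. Otherwise as stud_l.
- board_top (a point): Middle of the flat upper face of the fixed pile of cut foam boards: 200 mm (its x) by 270 mm (its y, the long edges), 37 mm above the bench, on the other side of the bench's middle from the stand. z is up. When the template lies on it, template_grip is 20 mm above this point.
- carpenter_pencil: Flat carpenter's pencil, 178 mm, lying between stand and pile; leave it. Origin: centre of its underside.
- masking_tape: Roll of masking tape, 101 mm across, 25 mm high, at the back; leave it.
- tape_measure: Tape measure, 60 x 80 x 66 mm, at the back; leave it.
- sanding_block: Cork sanding block, 126 x 97 x 24 mm, at the back; leave it.

How it is judged:
By the outcome, as a careful person would: the job done as asked, in the order asked, and still so for the second after the job is handed in, with the robot touching nothing.
It also fails if it takes over 61 s, if anything falls off the work surface, if the arm or the gripper's body presses on something with over 40 N, if the wrist force passes 120 N, or if a joint passes its speed limit or range.

## Working session

There is one attempt and no reset: what is moved stays moved. The work goes in short steps, Python scripts to look and compute and a shell command to move; the robot and the scene stay as the last step left them, time stands still between calls to the robot, and variables do not carry over. Pictures are saved under pics/ and viewed, at most 12 in all, crops included, and the job is handed in when it is done.

```bash
mkdir -p pics; python3 - <<'E'
from plant import env
import cv2,numpy as np
for n in("scene","top"):
    cv2.imwrite(f"pics/{n}0.png",env.snapshot(n)[:,:,::-1]); m=env.camera_model(n)
    print({k:(np.round(v,4).tolist() if k=="cam_to_world" else v) for k,v in m.items()})
s=env.sense();print(s)
E
```

```text
{'vertical_fov': 48.44859356782206, 'cx': 306.99170152175276, 'cy': 235.01992742406094, 'cam_to_world': [[-0.6502, 0.4575, -0.6065, -0.1249], [-0.7597, -0.3876, 0.5221, 0.6414], [0.0038, 0.8003, 0.5996, 0.8305], [0.0, 0.0, 0.0, 1.0]]}
{'vertical_fov': 51.481654924034274, 'cx': 311.06715712237315, 'cy': 244.302721640423, 'cam_to_world': [[-0.0288, 0.9871, -0.1578, 0.3771], [-0.9995, -0.0268, 0.0146, 0.0093], [0.0102, 0.1581, 0.9874, 1.4454], [0.0, 0.0, 0.0, 1.0]]}
{'t': 0.1, 'joints': array([ 1.07029224,  0.60006303, -0.00248306,  1.60003141,  0.00180585,
        0.94287995, -0.07978698]), 'joint_velocities': array([-0.00030149, -0.0018215 ,  0.00088013, -0.00284911,  0.00066853,
       -0.00142777, -0.00180054]), 'joint_torque': array([ 6.46584202e-03, -7.66550159e+01,  1.50237624e+00, -2.52937210e+01,
       -5.23655524e-02,  1.36701245e-02,  8.32081446e-05]), 'tool_pos': array([ 0.29798176, -0.66059799,  0.30194077]), 'tool_rot': array([-3.07003965e+00, -6.60503226e-01,  7.09806736e-04]), 'contact_force': array([0.76677786, 0.62485963, 0.3916947 ]), 'torque': array([0.02632406, 0.0287721 , 0.0105591 ]), 'grip_force': 0.0, 'grip_width': 0.09287207604066135}
```

View pics/top0.png

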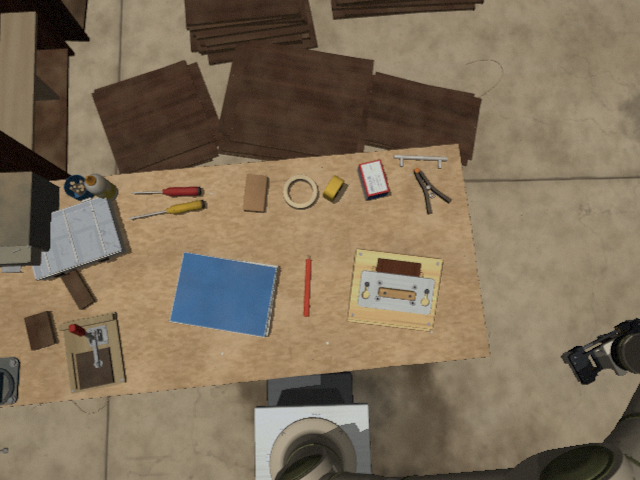

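View pics/scene0.png

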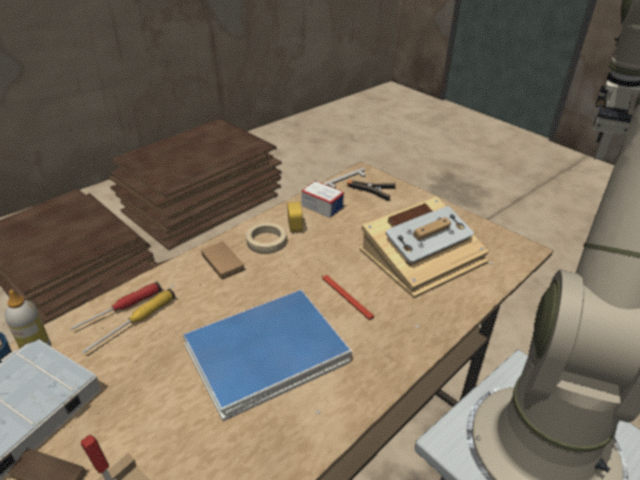

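The top view shows the stand at about (395,290) with the grip bar at (397,295). The blue pile is at (225,294), the pencil at (308,286), and the tape, cork and tape measure are at the back. I'll enlarge the stand in both views.

```bash
python3 - <<'E'
import cv2,numpy as np
a=cv2.imread("pics/top0.png")[240:340,340:450]; b=cv2.imread("pics/scene0.png")[190:300,355:495]
cv2.imwrite("pics/c1.png",cv2.resize(a,None,fx=6,fy=6,interpolation=cv2.INTER_CUBIC))
cv2.imwrite("pics/c2.png",cv2.resize(b,None,fx=5,fy=5,interpolation=cv2.INTER_CUBIC))
E
```

```text
(no output)
```

View pics/c1.png

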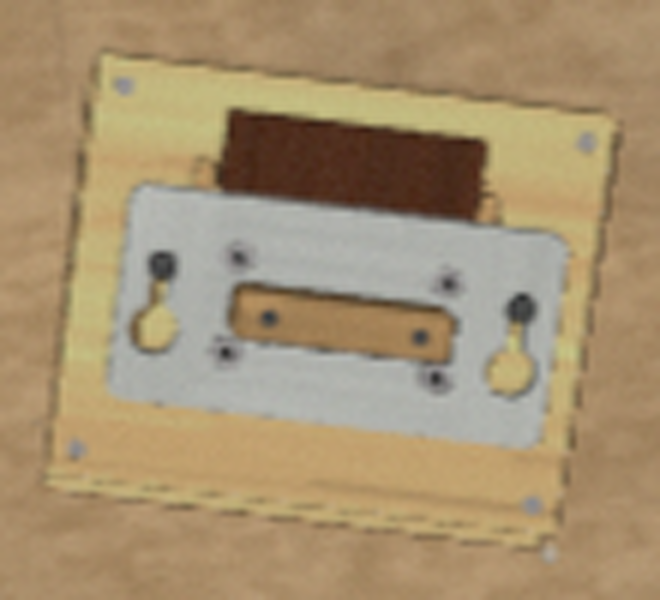

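View pics/c2.png

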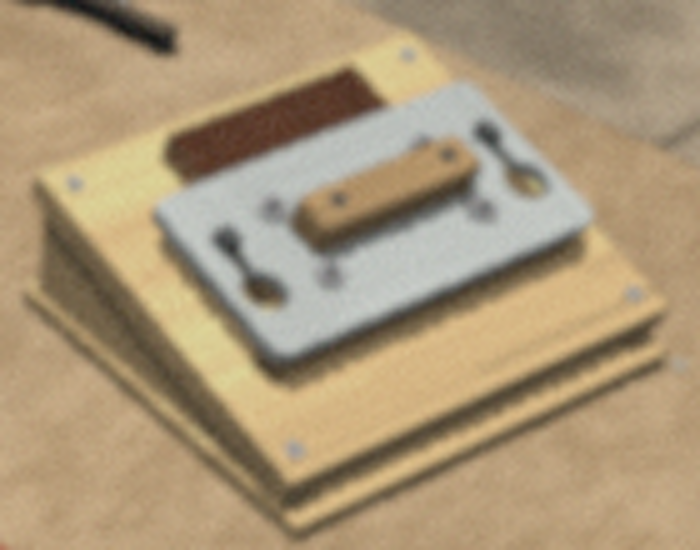

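Top crop: bushes at (238,258), (448,284), (226,352), (435,378); wide ends at (155,328), (510,373); stud heads at (162,266), (521,309). Scene crop: bushes at (272,208), (331,275), (484,208), (424,147); wide ends at (264,288), (527,178); studs at (229,240), (487,133). I'll fit poses from these.

```bash
cat > h.py <<'E'
import numpy as np,cv2
from scipy.spatial.transform import Rotation as R
from scipy.optimize import least_squares
from plant import env
M={n:env.camera_model(n) for n in("scene","top")}
def proj(n,P):
    m=M[n];C=np.array(m["cam_to_world"]);p=(np.atleast_2d(P)-C[:3,3])@C[:3,:3]
    f=240/np.tan(np.radians(m["vertical_fov"])/2)
    return np.c_[m["cx"]+f*p[:,0]/-p[:,2],m["cy"]-f*p[:,1]/-p[:,2]]
def ray(n,uv):
    m=M[n];C=np.array(m["cam_to_world"]);f=240/np.tan(np.radians(m["vertical_fov"])/2)
    return C[:3,3],C[:3,:3]@np.array([(uv[0]-m["cx"])/f,-(uv[1]-m["cy"])/f,-1])
def at_z(n,uv,z):
    c,d=ray(n,uv);return c+d*(z-c[2])/d[2]
# template frame: x up the slope (tilt: x axis rises)
def rot(yaw,tilt=np.radians(15)): return R.from_euler("ZY",[yaw,-tilt]).as_matrix()
E
cat > fit.py <<'E'
from h import *
T=np.array([[22,48,-9],[22,-48,-9],[-22,48,-9],[-22,-48,-9],[-16,82,-12],[-16,-82,-12]])/1e3
tp=(np.array([[238,258],[448,284],[226,352],[435,378],[155,328],[510,373]])+.5)/6-.5+[340,240]
sc=(np.array([[272,208],[424,147],[331,275],[484,208],[264,288],[527,178]])+.5)/5-.5+[355,190]
def res(v): 
    P=v[:3]+T@rot(v[3],v[4]).T
    return np.r_[proj("top",P)-tp,proj("scene",P)-sc]
f=lambda v:np.r_[res(v).ravel(),(v[4]-np.radians(15))*200,(v[2]-.098)*400]
s=least_squares(f,[.5,-.25,.1,0,.26],loss="soft_l1")
v=s.x;print("template",v[:3].round(4),"yaw,tilt deg",np.degrees(v[3:]).round(2));print(res(v).round(1).tolist())
Rt=rot(v[3],v[4])
st=(np.array([[162,266],[521,309]])+.5)/6-.5+[340,240]; ss=(np.array([[229,240],[487,133]])+.5)/5-.5+[355,190]
for a,b in zip(st,ss):
    # head top plane in template frame z=-4.5mm
    for n,u in(("top",a),("scene",b)):
        c,d=ray(n,u);c2=Rt.T@(c-v[:3]);d2=Rt.T@d;print("stud in tmpl mm",n,((c2+d2*(-.0065-c2[2])/d2[2])*1e3).round(1))
# board
for n in("top","scene"):
    im=cv2.imread(f"pics/{n}0.png");h=cv2.cvtColor(im,cv2.COLOR_BGR2HSV)
    m=cv2.inRange(h,(100,120,60),(125,255,255));cs=max(cv2.findContours(m,0,2)[0],key=cv2.contourArea)
    q=cv2.approxPolyDP(cv2.convexHull(cs),8,True)[:,0].astype(float);print(n,q.tolist())
    W=np.array([at_z(n,u,.037) for u in q]);print(W.round(4).tolist(),"mean",W.mean(0).round(4))
    r=cv2.minAreaRect((W[:,:2]*1e3).astype(np.float32));print("rect",r)
E
python3 fit.py
```

```text
template [ 0.451  -0.2382  0.0951] yaw,tilt deg [-8.59 14.99]
[[0.3, 0.4], [0.4, 0.4], [0.2, 0.5], [0.3, 0.5], [-0.1, 0.7], [0.3, 0.5], [-0.3, -0.6], [-0.2, -0.8], [-0.5, -0.7], [-0.4, -0.3], [-0.4, 0.5], [-0.7, 0.4]]
stud in tmpl mm top [15.6 83.  -6.5]
stud in tmpl mm scene [11.7 81.9 -6.5]
stud in tmpl mm top [ 16.  -80.5  -6.5]
stud in tmpl mm scene [ 12.4 -80.5  -6.5]
top [[185.0, 253.0], [274.0, 268.0], [262.0, 334.0], [171.0, 319.0]]
[[0.5868, 0.3484, 0.037], [0.5368, 0.0957, 0.037], [0.3532, 0.1322, 0.037], [0.4017, 0.3853, 0.037]] mean [0.4696 0.2404 0.037 ]
rect ((469.2625732421875, 240.48910522460938), (257.82012939453125, 188.6929931640625), 78.81123352050781)
scene [[346.0, 349.0], [222.0, 405.0], [186.0, 335.0], [299.0, 293.0]]
[[0.3502, 0.1317, 0.037], [0.3987, 0.3839, 0.037], [0.5817, 0.3484, 0.037], [0.5298, 0.0999, 0.037]] mean [0.4651 0.241  0.037 ]
rect ((465.718017578125, 240.05938720703125), (256.8291015625, 186.39341735839844), 79.01567077636719)
```

```bash
cat > d.py <<'E'
import sys
from h import *
# usage: d.py x y z yaw_deg(of template-x direction that tool y should align with) -> needed shift in tool axes + turn
s=env.sense();Rt=R.from_rotvec(s["tool_rot"]).as_matrix();p=np.array(s["tool_pos"])
x,y,z,yaw=map(float,sys.argv[1:5]);w=np.array([x,y,z])-p
c=np.degrees(np.arctan2(Rt[1,1],Rt[0,1]))
e=-(yaw-c);e=(e+90)%180-90
print("t",s["t"],"pos",p.round(4),"tooly yaw",c.round(2),"shift tool mm",(Rt.T@w*1e3).round(1),"turn rad",np.radians(e).round(4),"F",np.round(s["contact_force"],1),"w",round(s["grip_width"],4),"gf",round(s["grip_force"],1),"z axis",Rt[:,2].round(3), "q7",round(s["joints"][6],2))
E
python3 d.py .45 -.238 .28 -8.6
```

```text
t 0.1 pos [ 0.298  -0.6606  0.3019] tooly yaw -65.72 shift tool mm [ 312.4 -322.7   22.3] turn rad -0.9969 F [0.8 0.6 0.4] w 0.0929 gf 0.0 z axis [-0.001  0.001 -1.   ] q7 -0.08
```

```bash

python3 -m handwheel '{"dp":[[0.028,-0.029,0],[0.028,-0.029,0],[0.028,-0.029,0],[0.028,-0.029,0],[0.028,-0.029,0],[0.028,-0.029,0],[0.028,-0.029,0],[0.028,-0.029,0],[0.028,-0.029,0],[0.028,-0.029,0],[0.028,-0.029,0]],"turn":[0,0,0,0,0,0,0,0,0,0,0]}' 0.45 5
python3 -m handwheel '{"dp":[[0,0,0],[0,0,0],[0,0,0],[0,0,0],[0,0,0],[0,0,0],[0,0,0],[0,0,0],[0,0,0],[0,0,0],[0,0,0]],"turn":[-0.1,-0.1,-0.1,-0.1,-0.1,-0.1,-0.1,-0.1,-0.1,-0.1,0]}'
python3 d.py .45 -.238 .28 -8.6
```

```text
t: 1.2
tool_pos: [0.4479, -0.2418, 0.3026]
tool_rot: [-3.071, -0.661, 0.0]
contact_force: [0.3, -0.9, 0.3]
grip_width: 0.0415
grip_force: 0.0
t: 2.3
tool_pos: [0.4475, -0.2435, 0.3025]
tool_rot: [-2.377, -2.053, 0.0]
contact_force: [-0.2, 0.5, 0.1]
grip_width: 0.0419
grip_force: 0.0
t 2.3 pos [ 0.4475 -0.2435  0.3025] tooly yaw -8.35 shift tool mm [ 5.8  1.7 22.5] turn rad 0.0043 F [-0.2  0.5  0.1] w 0.0419 gf 0.0 z axis [-0.001  0.    -1.   ] q7 0.07
```

```bash

python3 -m handwheel '{"dp":[[0.006,0.001,0.02],[0,0,0.02],[0,0,0.02],[0,0,0.02],[0,0,0.015],[0,0,0]],"turn":[0.004,0,0,0,0,0]}'
python3 d.py .45 -.238 .1805 -8.6
python3 - <<'E'
from h import *
i=env.snapshot("scene")[:,:,::-1][150:300,340:500];i2=env.snapshot("top")[:,:,::-1][220:340,330:458]
s=env.sense();Rt=R.from_rotvec(s["tool_rot"]).as_matrix();print(proj("scene",s["tool_pos"]+Rt@[0,0,.084])-[340,150])
a=cv2.resize(i,(400,375),interpolation=2);b=cv2.resize(i2,(400,375),interpolation=2)
cv2.imwrite("pics/c3.png",np.hstack([a,b]))
E
```

```text
t: 2.9
tool_pos: [0.4488, -0.2372, 0.206]
tool_rot: [-2.383, -2.043, 0.002]
contact_force: [-0.2, 0.7, -0.1]
grip_width: 0.0419
grip_force: 0.0
t 2.9 pos [ 0.4488 -0.2372  0.206 ] tooly yaw -8.78 shift tool mm [-0.6  1.3 25.5] turn rad -0.0032 F [-0.2  0.7 -0.1] w 0.0419 gf 0.0 z axis [-0.003  0.001 -1.   ] q7 -0.04
[[93.30059212 68.58400407]]
```

View pics/c3.png

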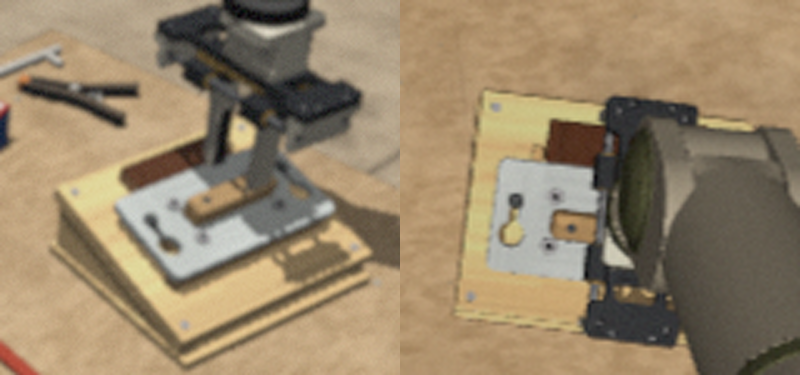

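The scene view (left) shows the fingers straddling the bar, tips at about (215,162) and (262,188), with the bar centre at (232,202) below them. I'll go on down and close lightly.

```bash

python3 -m handwheel '{"dp":[[0,0.001,0.008],[0,0,0.008],[0,0,0.006],[0,0,0.003],[0,0,0]],"turn":[-0.003,0,0,0,0]}'
python3 -m handwheel '{"dp":[[0,0,0],[0,0,0],[0,0,0],[0,0,0],[0,0,0]],"turn":[0,0,0,0,0]}' 0 8
python3 d.py .45 -.238 .1805 -8.6
```

```text
t: 3.5
tool_pos: [0.4504, -0.2377, 0.1822]
tool_rot: [-2.379, -2.051, 0.001]
contact_force: [-1.1, 0.9, 1.1]
grip_width: 0.0417
grip_force: 0.0
t: 4.0
tool_pos: [0.4498, -0.2377, 0.1828]
tool_rot: [-2.379, -2.05, 0.002]
contact_force: [-4.9, 0.4, 4.9]
grip_width: 0.0257
grip_force: 7.9
t 4.0 pos [ 0.4498 -0.2377  0.1828] tooly yaw -8.49 shift tool mm [-0.3  0.3  2.3] turn rad 0.0019 F [-4.9  0.4  4.9] w 0.0257 gf 7.9 z axis [-0.002  0.    -1.   ] q7 -0.05
```

```bash

python3 -m handwheel '{"dp":[[0,0.0048,-0.0013],[0,0.0048,-0.0013],[0,0.0048,-0.0013],[0,0.0048,-0.0013],[0,0.0048,-0.0013],[0,0.0048,-0.0013],[0,0,0],[0,0,0]],"turn":[0,0,0,0,0,0,0,0]}'
python3 d.py .4797 -.2421 .1906 -8.6
python3 - <<'E'
from h import *
i=env.snapshot("scene")[:,:,::-1];i2=env.snapshot("top")[:,:,::-1]
cv2.imwrite("pics/s4.png",i);cv2.imwrite("pics/t4.png",i2)
a=cv2.resize(i[200:270,390:470],(460,402),interpolation=2);b=cv2.resize(i2[260:320,350:395],(302,402),interpolation=2)
cv2.imwrite("pics/c4.png",np.hstack([a,b]))
E
```

```text
t: 4.8
tool_pos: [0.4782, -0.242, 0.1905]
tool_rot: [-2.379, -2.05, 0.002]
contact_force: [-5.4, -0.2, 4.4]
grip_width: 0.0257
grip_force: 7.9
t 4.8 pos [ 0.4782 -0.242   0.1905] tooly yaw -8.5 shift tool mm [ 0.1  1.5 -0.1] turn rad 0.0018 F [-5.4 -0.2  4.4] w 0.0257 gf 7.9 z axis [-0.002  0.    -1.   ] q7 -0.05
```

View pics/c4.png

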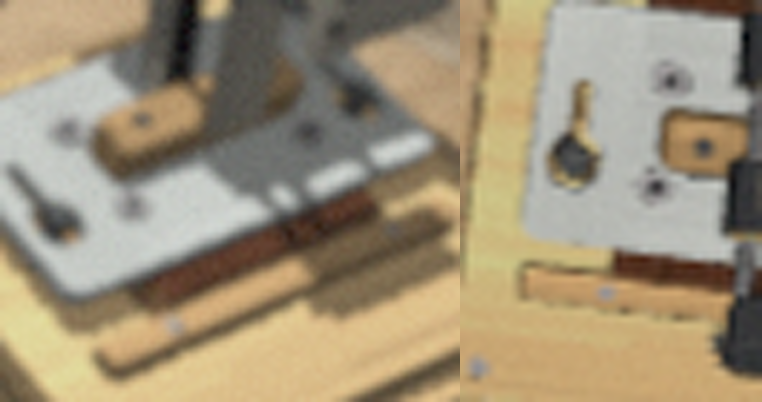

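The template slid about 29.6 mm; the left hole is at about (574,161) in the top crop with the dark head at about (574,155). I'll overlay the predicted outlines to see how well it is centred.

```bash
cat > ov.py <<'E'
from h import *
import sys
k,L,out=sys.argv[1],float(sys.argv[2]),sys.argv[3]
v=np.array([.451,-.2382,.0951]);A=rot(np.radians(-8.59));v=v+A@[L,0,0]
th=np.linspace(0,2*np.pi,40)
def circ(x,y,z,r): return v+np.c_[x+r*np.cos(th),y+r*np.sin(th),0*th+z]@A.T
W=[]
for n in("scene","top"):
    im=cv2.imread(f"pics/{n[0]}{k}.png")
    # register on bushes visible: residual mean shift from first fit
    d=np.array([-.4,-.4]) if n=="scene" else np.array([.25,.5])
    c=np.round(proj(n,circ(-.016,.082,-.012,.0))[0]).astype(int);S=13;f=400/(2*S+1)
    for ov in(0,1):
        g=cv2.resize(im[c[1]-S:c[1]+S+1,c[0]-S:c[0]+S+1],(400,400),interpolation=2)[50:350]
        if ov:
            for P,col in((circ(-.016,.082,-.012,.0115),(0,0,255)),(circ(-.016,.082,-.0045,.007),(0,255,0)),(circ(.022,.048,-.009,.004),(255,0,0))):
                q=((proj(n,P)-d-c+S+.5)*f-[0,50]).astype(np.int32);cv2.polylines(g,[q],True,col,1)
        W.append(g)
cv2.imwrite(out,np.vstack([np.hstack(W[:2]),np.hstack(W[2:])]))
E
python3 ov.py 4 .0296 pics/o4.png
```

```text
(no output)
```

View pics/o4.png

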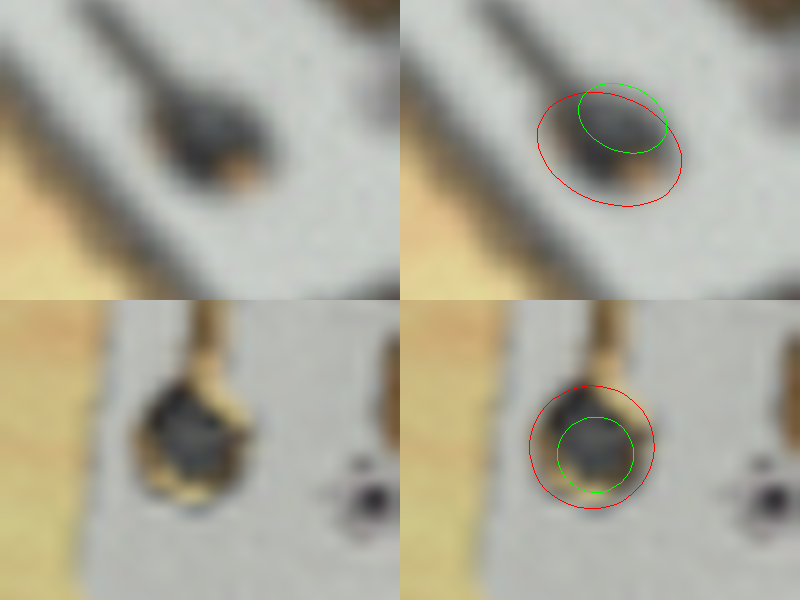

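In the top view the hole matches the red outline, but the head centre (594,437) sits about 3 mm uphill of its predicted place (595,455). I'll slide about 2.5 mm more, firm up the grip and start lifting.

```bash

python3 -m handwheel '{"dp":[[0,0.0024,-0.0006],[0,0,0],[0,0,0]],"turn":[0,0,0]}'
python3 -m handwheel '{"dp":[[0,0,0],[0,0,0],[0,0,0]],"turn":[0,0,0]}' 0 15
python3 -m handwheel '{"dp":[[0,-0.0003,-0.002],[0,-0.0003,-0.002],[0,-0.0003,-0.002],[0,0,0],[0,0,0]],"turn":[0,0,0,0,0]}'
python3 - <<'E'
from h import *
for n in("scene","top"):cv2.imwrite(f"pics/{n[0]}5.png",env.snapshot(n)[:,:,::-1])
E
python3 ov.py 5 .032 pics/o5.png
```

```text
t: 5.2
tool_pos: [0.48, -0.2423, 0.1909]
tool_rot: [-2.378, -2.049, 0.003]
contact_force: [-7.2, 1.3, 4.8]
grip_width: 0.0256
grip_force: 8.0
t: 5.5
tool_pos: [0.48, -0.2423, 0.191]
tool_rot: [-2.378, -2.049, 0.003]
contact_force: [-6.3, -0.0, 4.7]
grip_width: 0.0254
grip_force: 14.8
t: 6.0
tool_pos: [0.4807, -0.2422, 0.1971]
tool_rot: [2.379, 2.051, 0.0]
contact_force: [-0.1, -0.2, -5.1]
grip_width: 0.0252
grip_force: 14.0
```

View pics/o5.png

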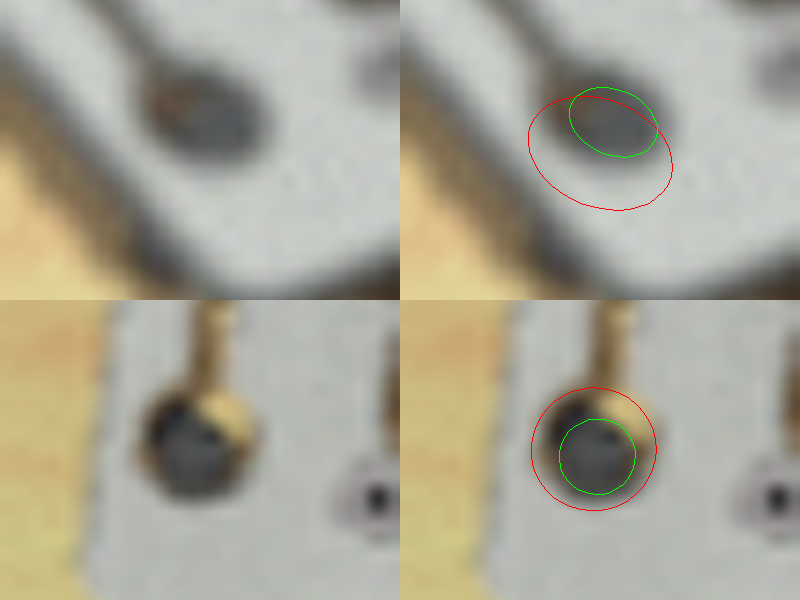

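The head (592,457) is within 2 mm of the hole centre (594,448), and the wrist carries the full weight (5.1 N) with no side load. I'll continue along the bed normal, then straight up.

```bash

python3 -m handwheel '{"dp":[[0,-0.001,-0.003],[0,-0.0008,-0.003],[0,-0.0008,-0.003],[0,-0.0008,-0.003],[0,-0.0008,-0.003],[0,-0.0008,-0.003],[0,0,0]],"turn":[0,0,0,0,0,0,0]}'
python3 -m handwheel '{"dp":[[0,0,-0.01],[0,0,-0.02],[0,0,-0.02],[0,0,-0.02],[0,0,-0.02],[0,0,-0.01],[0,0,0],[0,0,0]],"turn":[0,0,0,0,0,0,0,0]}'
python3 - <<'E'
from h import *
i=env.snapshot("scene")[:,:,::-1];j=env.snapshot("top")[:,:,::-1]
a=cv2.resize(i[130:290,300:500],(500,400),interpolation=2)
b=cv2.imread("pics/top0.png")[245:345,160:290]
cv2.imwrite("pics/c6.png",np.vstack([np.hstack([a,cv2.resize(j[230:350,330:420],(300,400),interpolation=2)])[:300],cv2.resize(b,(800,600),interpolation=2)[::2,::2].repeat(1,0)[:, :].copy() if 0 else np.hstack([cv2.resize(b,(390,300),interpolation=2),cv2.resize(cv2.imread("pics/scene0.png")[285:415,180:358],(410,300),interpolation=2)])]))
E
python3 d.py .468 .2405 .25 -11.2
```

```text
t: 6.8
tool_pos: [0.4756, -0.2416, 0.2156]
tool_rot: [2.379, 2.051, 0.0]
contact_force: [-0.8, -0.6, -5.6]
grip_width: 0.025
grip_force: 14.0
t: 7.6
tool_pos: [0.4752, -0.2414, 0.3147]
tool_rot: [-2.379, -2.051, 0.001]
contact_force: [-0.2, 1.2, -3.8]
grip_width: 0.0246
grip_force: 14.3
t 7.7 pos [ 0.4751 -0.2414  0.3142] tooly yaw -8.47 shift tool mm [475.5 -77.9  64.5] turn rad 0.0476 F [-0.3  0.4 -4.8] w 0.0247 gf 14.3 z axis [-0.002  0.001 -1.   ] q7 0.04
```

View pics/c6.png

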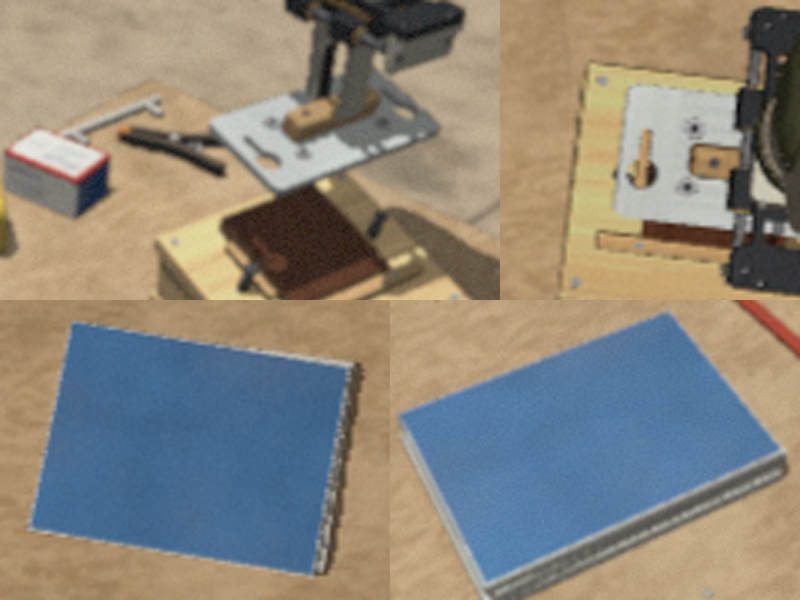

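The template hangs free above the stand, slightly tilted, and the stand and blank are undisturbed. Board corners in the top picture: (184.2,252.5), (277.1,266.8), (264.8,335.5), (170.8,321.2).

```bash
python3 - <<'E'
from h import *
t=np.array([[184.2,252.5],[277.1,266.8],[264.8,335.5],[170.8,321.2]]);s=np.array([[184.2,334.7],[301.4,290.5],[350,350.7],[221.1,407.5]])
P=np.array([[.1,.135,0],[.1,-.135,0],[-.1,-.135,0],[-.1,.135,0]])
def r(v):
    Q=P@R.from_euler("z",v[2]).as_matrix().T+[v[0],v[1],.037];return np.r_[proj("top",Q)-t,proj("scene",Q)-s]
x=least_squares(lambda v:r(v).ravel(),[.467,.24,-.19]).x;print(x.round(4),np.degrees(x[2]),r(x).round(1).tolist())
E
python3 -m handwheel '{"dp":[[0,0,0],[0,0,0],[0,0,0],[0,0,0]],"turn":[0,0,0,0]}' 0 40
python3 d.py .468 .2405 .25 -11.2
```

```text
[ 0.4664  0.2378 -0.1914] -10.968179120167756 [[-0.2, -0.7], [0.2, 0.4], [0.1, 2.3], [-1.3, 0.7], [-1.7, -1.4], [-0.3, -2.4], [1.5, -1.3], [-0.2, 1.1]]
t: 8.1
tool_pos: [0.4756, -0.2415, 0.3149]
tool_rot: [-2.379, -2.051, 0.0]
contact_force: [-0.5, -0.1, -4.0]
grip_width: 0.0238
grip_force: 38.8
t 8.1 pos [ 0.4756 -0.2415  0.3149] tooly yaw -8.48 shift tool mm [475.6 -78.5  65. ] turn rad 0.0475 F [-0.5 -0.1 -4. ] w 0.0238 gf 38.8 z axis [-0.  0. -1.] q7 0.04
```

```bash

python3 -m handwheel '{"dp":[[0.02,-0.004,0],[0.04,-0.0065,0],[0.042,-0.007,0],[0.042,-0.007,0],[0.042,-0.007,0],[0.042,-0.007,0],[0.042,-0.007,0],[0.042,-0.007,0],[0.042,-0.007,0],[0.042,-0.007,0],[0.04,-0.0065,0],[0.035,-0.006,0]],"turn":[0,0,0,0,0,0,0,0,0,0,0,0]}'
python3 -m handwheel '{"dp":[[0,0,0.01],[0,0,0.02],[0,0,0.02],[0,0,0.02],[0,0,0.02],[0,0,0.02],[0,0,0.02],[0,0,0],[0,0,0]],"turn":[0.046,0,0,0,0,0,0,0,0]}'
python3 - <<'E'
from h import *
i=env.snapshot("scene")[:,:,::-1];j=env.snapshot("top")[:,:,::-1]
cv2.imwrite("pics/s7.png",i);cv2.imwrite("pics/t7.png",j)
cv2.imwrite("pics/c7.png",np.hstack([cv2.resize(i[240:420,160:360],(440,396),interpolation=2),cv2.resize(j[235:345,160:260],(360,396),interpolation=2)]))
E
python3 d.py .467 .239 .15 -11.1
```

```text
t: 9.3
tool_pos: [0.4666, 0.2383, 0.3153]
tool_rot: [-2.378, -2.052, -0.001]
contact_force: [0.1, -1.0, -3.7]
grip_width: 0.0239
grip_force: 38.8
t: 10.2
tool_pos: [0.4669, 0.2362, 0.1852]
tool_rot: [-2.426, -1.996, 0.001]
contact_force: [0.3, -0.1, -5.2]
grip_width: 0.0241
grip_force: 38.8
t 10.3 pos [0.4674 0.2363 0.1861] tooly yaw -11.12 shift tool mm [ 2.5 -0.9 36.1] turn rad -0.0004 F [-0.3  0.6 -3.9] w 0.0235 gf 38.8 z axis [ 0.001  0.001 -1.   ] q7 -1.12
```

View pics/c7.png

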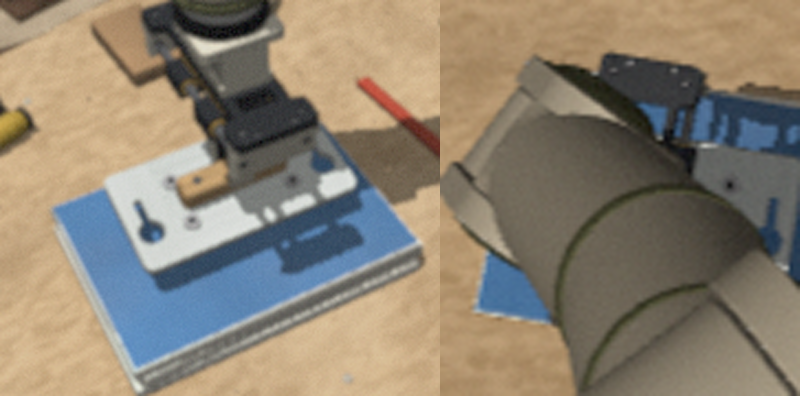

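The scene view shows the plate level over the board, with bushes at (171,183), (193,222) and (292,180).

```bash
python3 - <<'E'
from h import *
q=[at_z("scene",np.array(u)/2.2+[160,240],.096) for u in((171,183),(193,222),(292,180))]
c=(q[0]+q[2])/2;print(c.round(4));e=q[1]-q[2];print(np.degrees(np.arctan2(-e[0],e[1])),np.linalg.norm(e))
E
python3 -m handwheel '{"dp":[[0.002,-0.001,0.01],[0,0,0.01],[0,0,0.01],[0,0,0.003],[0,0,0]],"turn":[0,0,0,0,0]}'
```

```text
[0.4601 0.2404 0.096 ]
-9.9205908763964 0.09370298059446419
t: 10.8
tool_pos: [0.4663, 0.2381, 0.1515]
tool_rot: [2.426, 1.996, -0.001]
contact_force: [0.5, -0.4, -3.6]
grip_width: 0.024
grip_force: 39.1
```

```bash

python3 -m handwheel '{"dp":[[0,0,0.003],[0,0,0.003],[0,0,0.003],[0,0,0]],"turn":[0,0,0,0]}'
python3 -m handwheel '{"dp":[[0,0,0.0015],[0,0,0.0015],[0,0,0]],"turn":[0,0,0]}'
```

```text
t: 11.2
tool_pos: [0.4677, 0.2383, 0.1436]
tool_rot: [2.426, 1.994, 0.004]
contact_force: [2.7, -1.0, 1.7]
grip_width: 0.0239
grip_force: 39.9
t: 11.5
tool_pos: [0.4677, 0.2384, 0.1425]
tool_rot: [2.425, 1.994, 0.006]
contact_force: [1.0, -4.1, 28.2]
grip_width: 0.0238
grip_force: 40.0
```

Contact is made, so I'll ease the pressure, reduce the grip and open.

```bash

python3 -m handwheel '{"dp":[[0,0,-0.001],[0,0,-0.0007],[0,0,0]],"turn":[0,0,0]}'
python3 -m handwheel '{"dp":[[0,0,0],[0,0,0],[0,0,0]],"turn":[0,0,0]}' 0 4
python3 -m handwheel '{"dp":[[0,0,0],[0,0,0],[0,0,0]],"turn":[0,0,0]}' 0.5
python3 -m handwheel '{"dp":[[0,0,-0.005],[0,0,-0.01],[0,0,-0.03],[0,0,-0.04],[0,0,-0.04],[0,0,-0.04],[0,0,-0.04],[0,0,0],[0,0,0]],"turn":[0,0,0,0,0,0,0,0,0]}'
python3 -m handwheel '{"dp":[[0.04,0,0],[0.045,0,0],[0.045,0,0],[0.045,0,0],[0.045,0,0],[0.045,0,0],[0.045,0,0],[0.045,0,0],[0.02,0,0],[0,0,0],[0,0,0]],"turn":[0,0,0,0,0,0,0,0,0,0,0]}'
python3 - <<'E'
from h import *
i=env.snapshot("scene")[:,:,::-1];j=env.snapshot("top")[:,:,::-1]
cv2.imwrite("pics/s8.png",i);cv2.imwrite("pics/t8.png",j)
cv2.imwrite("pics/c8.png",np.vstack([cv2.resize(j[245:345,160:290],(780,600),interpolation=2)]))
E
```

```text
t: 11.8
tool_pos: [0.4671, 0.2385, 0.1426]
tool_rot: [2.426, 1.995, 0.004]
contact_force: [3.6, -2.3, 12.2]
grip_width: 0.0238
grip_force: 40.0
t: 12.1
tool_pos: [0.4671, 0.2386, 0.1422]
tool_rot: [2.426, 1.996, 0.003]
contact_force: [4.4, -0.6, 6.6]
grip_width: 0.0242
grip_force: 4.0
t: 12.4
tool_pos: [0.4656, 0.2381, 0.1415]
tool_rot: [-2.425, -1.996, 0.002]
contact_force: [0.4, 0.2, 0.3]
grip_width: 0.043
grip_force: 0.0
t: 13.3
tool_pos: [0.4662, 0.238, 0.3481]
tool_rot: [2.426, 1.995, 0.003]
contact_force: [-0.3, 0.1, -0.6]
grip_width: 0.0467
grip_force: 0.0
t: 14.4
tool_pos: [0.538, 0.6058, 0.3443]
tool_rot: [2.425, 1.996, -0.005]
contact_force: [-0.0, -1.0, -0.6]
grip_width: 0.0467
grip_force: 0.0
```

View pics/c8.png

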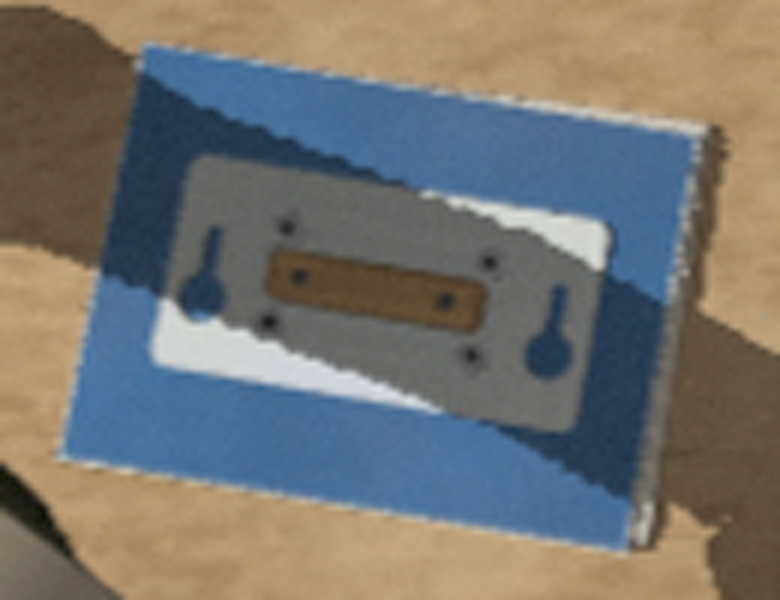

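The template lies flat on the board. Its centre is at about (383,293) against the board's (386,294), and the edges are parallel.

```bash
python3 -c "
from plant import env
print(env.hand_in())"
```

```text
the job is handed in; nothing more can be done
None
```

The template is off the studs and lies flat, grip up, in the middle of the top board with its long edges along the board's; nothing else on the bench was touched, and the job is handed in (about 14.5 s used).

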